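# Dice box from the blocked drawer of the mahjong chest

### The arm

A 6-joint arm with a two-finger parallel gripper is mounted at the origin on the work surface. World frame = base frame: x ahead of the robot, y to its left, z up, the work surface at z = 0. Lengths are in m, angles in rad, forces in N, time in s.
With the tool pointing down it reaches from about 0.3 to 0.875 m from the base axis. Payload 6.4 kg.
Tool frame: the origin (TCP) lies on the centre line of the jaws, within the pads' length; the fingertips stand 25 mm ahead of it and the grasp point (between the pads) lies 6 mm ahead of it (ctrl.tip_reach is the distance from the TCP to the fingertips, in m); z points along the fingers, y is the line along which they close (so a half turn about z gives the same grasp; the last joint's range is limited). The gripper opens to 85 mm and grips with 20 to 120 N. Pads are 22 mm wide; open, the fingers measure 114 mm over their backs; the gripper's body (76 mm by 85 mm) begins 54 mm behind the grasp point. The pads swing forward as they close: fully open they stand 13 mm farther back than shut.
Start: joints at [-1.455, 0.181, 1.607, -0, 1.354, -0.206], TCP at [0.182, -0.545, 0.256] pointing down, gripper open.
Joint ranges: [-2.99, 2.99], [-0.89, 2.07], [0.3, 2.58], [-1.14, 4.28], [0, 2.63], [-3.12, 3.12]. Speed limits (rad/s): [2.57, 2.57, 3.01, 3.14, 3.14, 3.14].

### API

Orientations are given as a unit quaternion [w, x, y, z].
In Python, from bench import ctrl gives the robot as it stands.
- The arm moves only by the tool servo_tool, never from a script. Its argument "motion" is a list that holds one entry, the list of rows, each a list of 5 numbers: the shift along the tool's x, y, z in cm, then the turn about the tool's z in degrees, then the closure, from -1 (fully open) to 1 (shut). In form: [[[dx, dy, dz, twist, claw], ...]]. A call has 1 to 5 rows; each row is the pose to reach, as a shift and turn from the pose commanded when the call began, along the tool's axes at that moment; what a row does not reach only later rows make up. A row lasts 1/10 s, in which the tool goes at most 50 mm and 8.59 degrees, less where a joint would pass 70% of its speed; a pose out of reach is approached as far as the arm can. A call with a gripper value outside its range is refused whole. The fingers move at their own pace and stop on an object; the grip force is fixed at half the most. Time passes only in rows, so rows that repeat a pose let the fingers close. It gives the time, the measured TCP pose, the force, the opening and the grip force at its end, in the units of the state.
- ctrl.get_obs(): the state, without advancing time (a new reading comes with each control period).
- ctrl.camera(name): name is "scene" or "top" or "wrist"; returns a dict with "pixels" (384x512x3 uint8, red, green, blue), "depth" (384x512 float32, m along the optical axis (not along the pixel's ray), 0 where there is no reading), "fx", "fy", "cx", "cy" (pixels), "R" (3x3) and "t" (3): a world point X has camera coordinates R X + t; the wrist camera has in their place "hand_eye" (4x4, takes a point from camera to tool coordinates, whose origin is the TCP and whose axes are the flange's). Camera axes: x right, y down, z forward; pixel columns grow to the right and rows downward; lengths in m; the calibration is good to about 2 mm. A picture is of the moment at which its call begins: read the wrist's pose just before it.
- ctrl.hand_in(): hands the job in; it is judged then, once.
The state is a dict: "time_s": time; "q": joint angles; "dq": joint speeds; "joint_efforts": joint torques, N m; "eef_pos": TCP position; "eef_rot": TCP orientation; "wrist_force": force on the tool from outside, world axes, zero at the start; "torque": the same for the moment, N m; "opening": opening from 0.0 (shut) to 1.0 (fully open); "grasp_force": force on a finger pad.
Only numpy, scipy, OpenCV 4.12 (cv2) and the standard library are available. Lean on these libraries where they do the work, as an engineer would, in place of code of your own. Each camera call takes 0.05 s, during which the arm holds its last target. There are 200 camera calls.

### The job

The dice box lies in the half-open drawer of the little dark-wood chest, but the ashtray, the incense burner and the lidded cup stand in the drawer's way: move all three onto the long black tea tray, then pull the drawer out and lay the dice box flat in the middle of the dice tray, lengthwise along it. After that shut the drawer fully and put the ashtray, the burner and the cup each back in the middle of the very coaster on which it stood. Keep those three upright and set each of them down gently rather than letting it drop.

Things in the scene. Friction and masses are not known exactly. Their poses are not given: they have to be found in the camera images.
- ashtray: Small round cobalt-blue glass ashtray, 68 mm across, 34 mm high, upright outer wall, open hollow, about 0.2 kg. Origin: centre of its underside; z up; yaw means nothing. It starts on one of three identical cork coasters (96 mm across, 3 mm thick, fixed) in a row before the chest; which one varies. Where it stands at the start is its home.
- incense_burner: Squat round brass incense burner on three stub feet, domed pierced lid: widest (62 mm) from 24 to 36 mm above its foot, 69 mm high with its knob, about 0.35 kg. Origin: centre of its underside; z up; yaw means nothing. It starts on one of the three coasters; where it stands at the start is its home.
- tea_cup: White porcelain tea cup with lid, no handle, two blue bands: straight round wall 62 mm across from 20 to 60 mm above its foot, lid 66 mm across at 60 to 63 mm, 83 mm high with its knob; one rigid piece, about 0.24 kg. Origin: centre of its underside; z up; yaw means nothing. It starts on one of the three coasters; where it stands at the start is its home.
- dice_box: Closed walnut dice box, brass end bands, paler lid: 110 mm long (its x), 44 wide (its y), 28 high, about 0.13 kg, rigid. Origin: centre of its underside. It starts loose in the drawer, lengthwise along the travel, up to 45 mm left or right of the middle; its rear half is under the chest's top, so it comes out only when the drawer is open by 145 mm or more.
- drawer (a joint): How far the chest's drawer is open, in m: 0 shut, 0.165 at its outer stop; about 0.08 at the start. It slides along the x axis of drawer_lip (opening is -x) with 1 to 2 N of friction and stays where it is left. It passes over the coasters, but what stands on them is in its way.
- drawer_lip (a point): Middle of the upper edge of the drawer's front panel, midway through its thickness; moves with the drawer. x points into the chest (closing), y left along the panel, z up. Panel 12 mm thick, 236 wide, from 8 to 62 mm above the table; when open it can be pinched from above. A fixed brass ring pull, 32 mm across, stands 20 mm out from the middle of its front, its centre 26 mm below the lip.
- chest: Small dark-wood chest with brass corners, fixed: 200 mm deep (x), 268 wide (y), top 76 mm above the table. Origin: centre of its underside; its front, with the one drawer, faces -x, towards the robot; shut, the drawer's panel is flush with that front. Inside, the drawer is 224 mm wide, its floor 13 mm above the table, its side walls reach 47 mm.
- tea_tray: Long black lacquer tea tray, fixed, empty at the start: 290 mm (its x) by 150 mm (its y), floor 5 mm above the table, rim 6 mm thick and 12 mm high. It is the side area; it lies left or right of the chest. Origin: centre of its underside.
- dice_tray: Rectangular walnut dice tray with dark leather floor and brass corners, fixed, empty at the start: 190 mm (its x) by 140 mm (its y), floor 4 mm above the table, rim 6 mm thick and 12 mm high. It lies across the chest from the tea tray. Origin: centre of its underside.
There are look-alikes about, which are no part of the job. What is shaped like the dice_box but turquoise is not meant. Several things look just like the tea_cup: the one meant starts farthest to the robot's left.

How it is judged:
By the outcome, as a careful person would: the job done as asked, in the order asked, and still so for the second after the job is handed in, with the robot touching nothing.
It also fails if it takes over 144 s, if anything falls off the work surface, if the arm or the gripper's body presses on something with over 40 N, if the wrist force passes 120 N, or if a joint passes its speed limit or range.

## Working session

There is one attempt and no reset: what is moved stays moved. The work goes in short steps, Python scripts to look and compute and a tool call to move; the robot and the scene stay as the last step left them, time stands still between calls to the robot, and variables do not carry over. Pictures are saved under pics/ and viewed, at most 14 in all, crops included, and the job is handed in when it is done.

Besides the shell and the picture viewer there is one more tool, called after "Emit:" as name([rows], argument=value, ...), one row to a line, values as JSON. servo_tool: Moves the arm, as the interface text tells. Its arguments: {"type":"object","properties":{"motion":{"type":"array"}},"required":["motion"]}

```bash
mkdir -p pics; ls; python3 - <<'E'
from bench import ctrl
import cv2,numpy as np
o=ctrl.get_obs();print({k:np.round(v,3) for k,v in o.items()},ctrl.tip_reach)
for n in("scene","top"):
    c=ctrl.camera(n);np.savez(f"{n}0.npz",**c)
    cv2.imwrite(f"pics/{n}0.png",c["pixels"][:,:,::-1]);print(n,c["fx"],c["cx"],c["cy"],np.round(c["R"],3),c["t"])
E
```

```text
pics
{'time_s': np.float64(0.0), 'q': array([-1.455,  0.182,  1.608, -0.   ,  1.354, -0.206]), 'dq': array([-0.001, -0.   , -0.   ,  0.002, -0.   , -0.   ]), 'joint_efforts': array([-1.0000e-03, -4.4487e+01, -3.5134e+01, -0.0000e+00,  9.0000e-03,
       -0.0000e+00]), 'eef_pos': array([ 0.182, -0.545,  0.255]), 'eef_rot': array([-0.001,  0.987,  0.16 ,  0.   ]), 'wrist_force': array([0.707, 0.468, 0.779]), 'torque': array([-0.053,  0.015,  0.027]), 'grasp_force': np.float64(0.0), 'opening': np.float64(1.0)} 0.025
scene 359.5848314648597 249.99065225040803 191.2438103461011 [[-0.77   0.639 -0.002]
 [ 0.434  0.521 -0.735]
 [-0.468 -0.567 -0.678]] [ 0.48966688 -0.22474472  1.35970019]
top 498.1941201284893 250.0455564324683 196.26747528671768 [[-0.029 -1.    -0.006]
 [-0.982  0.029 -0.185]
 [ 0.185  0.001 -0.983]] [0.01233167 0.65771322 1.24926217]
```

```bash
cat > h.py <<'E'
import numpy as np
def world(c):
    d=c["depth"];v,u=np.mgrid[:d.shape[0],:d.shape[1]]
    P=np.stack([(u-c["cx"])/c["fx"]*d,(v-c["cy"])/c["fy"]*d,d],-1)
    return (P-c["t"])@c["R"]   # R^T (P-t)
E
ls pics
```

```text
scene0.png
top0.png
```

View pics/scene0.png

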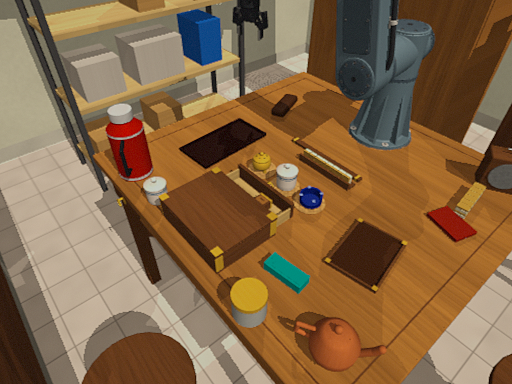

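View pics/top0.png

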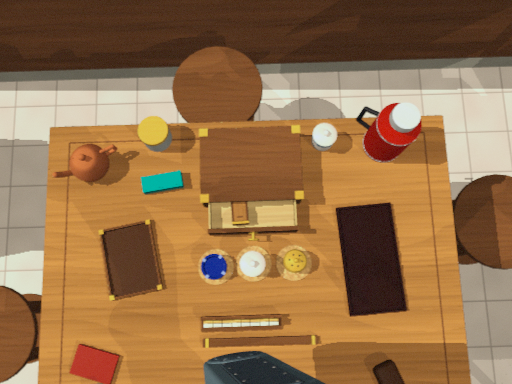

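The scene view shows the chest with its drawer half open and three items on coasters in front. In the top view (up = +x, left = +y):
- **Lidded cups:** one at (252,264) on the middle coaster, one at (324,136) beside the chest. The first is farther left and stands on a coaster, so it is the one meant.
- **Boxes:** walnut box at (240,212) in the drawer. The turquoise one at (162,182) is a decoy.
- **Ashtray and burner:** blue ashtray at (215,267), burner at (295,262).
- **Trays:** tea tray at (371,260), dice tray at (131,260).

```bash
cat > m.py <<'E'
import numpy as np,cv2
from h import world
c=dict(np.load("top0.npz"));W=world(c);P=c["pixels"].astype(int)
hsv=cv2.cvtColor(c["pixels"],cv2.COLOR_RGB2HSV)
def at(u,v):return np.round(W[v,u],3)
def roi(u0,u1,v0,v1,zlo,zhi,name):
    w=W[v0:v1,u0:u1].reshape(-1,3);m=(w[:,2]>zlo)&(w[:,2]<zhi);w=w[m]
    r=cv2.minAreaRect((w[:,:2]*1000).astype(np.float32));cc,rad=cv2.minEnclosingCircle((w[:,:2]*1000).astype(np.float32))
    print(name,len(w),"rect",np.round(r[0],1),np.round(r[1],1),round(r[2],1),"circ",np.round(cc,1),round(rad,1),"zmax",w[:,2].max().round(4))
roi(195,236,248,290,.025,.04,"ashtray rim")
roi(234,273,245,284,.055,.068,"cup lid");roi(234,273,245,284,.07,.1,"cup knob")
roi(275,316,245,284,.02,.055,"burner");roi(275,316,245,284,.056,.1,"burnerknob")
roi(190,310,120,205,.068,.085,"chest top")
roi(200,305,200,245,.055,.066,"drawer panel")
roi(225,255,200,228,.036,.046,"dicebox")
roi(195,285,312,336,.01,.2,"thing1");roi(195,325,334,350,.004,.2,"thing2")
roi(333,410,198,320,.009,.016,"teatray");roi(95,168,216,305,.009,.016,"dicetray")
for p in [(371,260),(131,260),(300,100),(150,320),(240,215),(270,215),(245,322),(260,341),(253,237)]:print(p,at(*p))
E
python3 m.py; python3 - <<'E'
import cv2
i=cv2.imread("pics/top0.png")[190:350,185:325];cv2.imwrite("pics/crop1.png",cv2.resize(i,None,fx=4,fy=3.75,interpolation=2))
E
```

```text
ashtray rim 201 rect [478.8  94.1] [65.8 65. ] 88.3 circ [479.2  93.4] 34.8 zmax 0.0399
cup lid 134 rect [482.2  -8.1] [64.  63.8] 88.4 circ [482.3  -7.8] 32.9 zmax 0.068
cup knob 292 rect [481.6  -7.3] [61.6 55.5] 9.6 circ [481.7  -8. ] 32.4 zmax 0.0898
burner 269 rect [ 488.  -119.3] [58.  60.3] 86.7 circ [ 487.8 -119.2] 31.0 zmax 0.055
burnerknob 144 rect [ 489.  -118.1] [42.3 39.2] 81.3 circ [ 486.1 -117. ] 22.7 zmax 0.0752
chest top 7459 rect [743.5 -11.7] [202.5 269.4] 0.7 circ [744.9 -11. ] 166.2 zmax 0.0844
drawer panel 430 rect [604.5 -11.9] [ 80.5 257.7] 0.4 circ [622.5 -11.7] 130.6 zmax 0.066
dicebox 350 rect [618.6  21.7] [60.3 43.8] 2.8 circ [618.6  22.5] 36.0 zmax 0.0458
thing1 901 rect [332.4  25.6] [ 39.3 207.5] 0.4 circ [337.2  25.6] 104.7 zmax 0.0486
thing2 1063 rect [283.  -26.9] [312.3  37.9] 88.4 circ [280.5 -26.9] 156.4 zmax 0.0194
teatray 850 rect [ 490.3 -323.9] [289.8 151.1] 4.0 circ [ 489.4 -324.5] 160.9 zmax 0.016
dicetray 458 rect [505.9 318.2] [189.9 141. ] 10.6 circ [504.8 319.2] 116.3 zmax 0.0158
(371, 260) [ 0.485 -0.326  0.005]
(131, 260) [0.504 0.318 0.005]
(300, 100) [ 1.239 -0.241 -0.748]
(150, 320) [0.346 0.265 0.005]
(240, 215) [0.611 0.021 0.045]
(270, 215) [ 0.614 -0.059  0.012]
(245, 322) [0.336 0.015 0.039]
(260, 341) [ 0.285 -0.022  0.013]
(253, 237) [ 0.551 -0.011  0.052]
```

View pics/crop1.png

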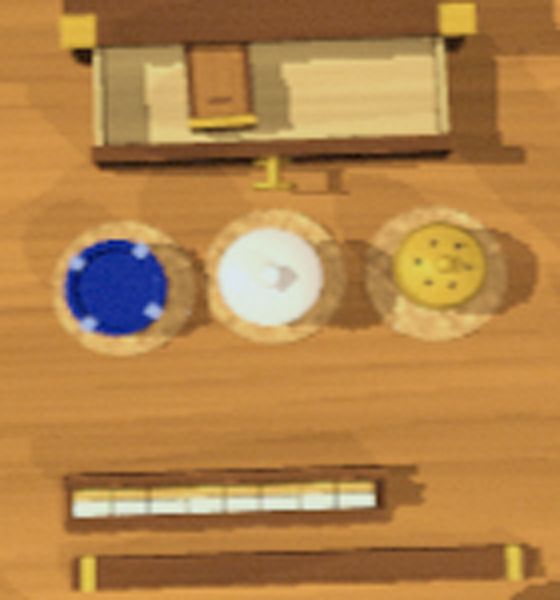

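The crop confirms the three items, each on its own coaster: ashtray left, white cup in the middle, burner right. The measured sizes and heights match the description. Next is the burner, turning the tool to yaw 0 on the way.

Emit:
servo_tool([
  [[4,-2.8,0,6.1,-1],[8,-5.6,0,12.2,-1],[12,-8.4,0,18.4,-1],[16,-11.2,0,18.4,-1],[20,-14,0,18.4,-1]],
])

```text
time_s: 0.6
eef_pos: [0.328, -0.3476, 0.256]
eef_rot: [-0.0, 1.0, -0.0, -0.0]
wrist_force: [0.7, -0.6, 0.8]
opening: 1.002
grasp_force: 0.0
```

Emit:
servo_tool([
  [[2.6,-3.7,0.8,0,-1],[5.2,-7.4,1.6,0,-1],[7.8,-11.1,2.4,0,-1],[10.4,-14.8,3.2,0,-1],[13,-18.5,4,0,-1]],
])

```text
time_s: 1.1
eef_pos: [0.4578, -0.1625, 0.2159]
eef_rot: [-0.0, 1.0, 0.0, -0.0]
wrist_force: [1.2, -0.7, 0.4]
opening: 0.999
grasp_force: 0.0
```

Emit:
servo_tool([
  [[1.5,-2.2,3,0,-1],[3,-4.4,6,0,-1],[3,-4.4,9.5,0,-1],[3,-4.4,9.5,0,-1]],
])

```text
time_s: 1.5
eef_pos: [0.4838, -0.1177, 0.1166]
eef_rot: [-0.002, 1.0, 0.001, -0.005]
wrist_force: [-0.2, -0.1, -0.2]
opening: 1.001
grasp_force: 0.0
```

Emit:
servo_tool([
  [[0,0,2.5,0,-1],[0,0,5,0,-1],[0,0,6.5,0,-1],[0,0,6.5,0,-1]],
])

```text
time_s: 1.9
eef_pos: [0.4861, -0.1204, 0.0557]
eef_rot: [-0.001, 1.0, -0.0, -0.001]
wrist_force: [-0.7, -0.5, -0.0]
opening: 1.0
grasp_force: 0.0
```

Emit:
servo_tool([
  [[0,0,1.6,0,-1],[0,0,1.6,0,-1],[0,0,1.6,0,0],[0,0,1.6,0,1],[0,0,1.6,0,1]],
])

```text
time_s: 2.4
eef_pos: [0.488, -0.1203, 0.0425]
eef_rot: [0.0, 1.0, 0.0, 0.001]
wrist_force: [-3.1, 4.8, 12.0]
opening: 0.702
grasp_force: 61.9
```

Emit:
servo_tool([
  [[0,0,0,0,1],[0,0,0,0,1],[0,0,0,0,1]],
])

```text
time_s: 2.7
eef_pos: [0.488, -0.1203, 0.0425]
eef_rot: [0.0, 1.0, 0.0, 0.001]
wrist_force: [-3.7, 3.7, 11.7]
opening: 0.702
grasp_force: 61.9
```

Emit:
servo_tool([
  [[0,0,-1,0,1],[0,0,-3,0,1],[0,0,-6,0,1],[0,0,-9,0,1],[0,0,-9,0,1]],
])

```text
time_s: 3.2
eef_pos: [0.4899, -0.1218, 0.1351]
eef_rot: [0.002, 1.0, 0.0, 0.004]
wrist_force: [1.4, -1.5, -4.5]
opening: 0.694
grasp_force: 66.3
```

Emit:
servo_tool([
  [[-1.8,4.2,0,0,1],[-3.6,8.4,0,0,1],[-5.3,12.6,0,0,1],[-7.1,16.8,0,0,1],[-8.8,21,0,0,1]],
])

```text
time_s: 3.7
eef_pos: [0.3978, -0.3313, 0.1295]
eef_rot: [-0.001, 1.0, 0.0, -0.0]
wrist_force: [1.2, -1.1, -4.2]
opening: 0.701
grasp_force: 66.4
```

Emit:
servo_tool([
  [[0,0,2,0,1],[0,0,4.5,0,1],[0,0,6,0,1],[0,0,6,0,1]],
])

```text
time_s: 4.1
eef_pos: [0.3972, -0.3283, 0.0671]
eef_rot: [-0.003, 1.0, 0.0, -0.002]
wrist_force: [0.2, 0.2, -3.3]
opening: 0.699
grasp_force: 66.5
```

Emit:
servo_tool([
  [[0,0,1,0,1],[0,0,1.8,0,1],[0,0,2.3,0,1],[0,0,2.3,0,1],[0,0,2.3,0,1]],
])

```text
time_s: 4.6
eef_pos: [0.3995, -0.3304, 0.0475]
eef_rot: [0.0, 1.0, 0.0, 0.0]
wrist_force: [-0.9, -0.5, -4.3]
opening: 0.696
grasp_force: 66.5
```

Emit:
servo_tool([
  [[0,0,0.1,0,1],[0,0,0.2,0,1],[0,0,0.2,0,1],[0,0,0.25,0,1],[0,0,0.25,0,1]],
])

```text
time_s: 5.1
eef_pos: [0.3993, -0.3304, 0.0448]
eef_rot: [0.0, 1.0, 0.0, 0.0]
wrist_force: [-0.6, 0.6, -3.7]
opening: 0.703
grasp_force: 66.5
```

Emit:
servo_tool([
  [[0,0,0.1,0,1],[0,0,0.2,0,1],[0,0,0.2,0,1]],
])

```text
time_s: 5.4
eef_pos: [0.3994, -0.3305, 0.0445]
eef_rot: [-0.0, 1.0, 0.001, -0.0]
wrist_force: [-5.1, 5.2, 15.3]
opening: 0.698
grasp_force: 68.4
```

Emit:
servo_tool([
  [[0,0,-0.1,0,0.2],[0,0,-0.1,0,-1],[0,0,-0.1,0,-1],[0,0,-2,0,-1],[0,0,-5,0,-1]],
])

```text
time_s: 5.9
eef_pos: [0.3984, -0.3293, 0.0916]
eef_rot: [-0.002, 1.0, 0.0, -0.001]
wrist_force: [-0.3, 0.1, 0.7]
opening: 0.999
grasp_force: 0.0
```

Emit:
servo_tool([
  [[0,0,-4.5,0,-1],[1.2,-4.7,-4.5,0,-1],[2.4,-9.4,-4.5,0,-1],[3.6,-14.1,-4.5,0,-1],[4.8,-18.8,-4.5,0,-1]],
])

```text
time_s: 6.4
eef_pos: [0.4477, -0.141, 0.1382]
eef_rot: [0.0, 1.0, -0.0, 0.001]
wrist_force: [1.5, 0.1, 0.2]
opening: 0.998
grasp_force: 0.0
```

Emit:
servo_tool([
  [[1.2,-4.5,0,0,-1],[2.4,-9,0,0,-1],[3.5,-13.4,0,0,-1],[3.5,-13.4,0,0,-1],[3.5,-13.4,0,0,-1]],
])

```text
time_s: 6.9
eef_pos: [0.4824, -0.0073, 0.1378]
eef_rot: [0.0, 1.0, 0.002, 0.0]
wrist_force: [-0.9, 0.1, 0.5]
opening: 1.004
grasp_force: 0.0
```

Emit:
servo_tool([
  [[0,0,3,0,-1],[0,0,6,0,-1],[0,0,8,0,-1],[0,0,8.8,0,-1],[0,0,8.8,0,-1]],
])

```text
time_s: 7.4
eef_pos: [0.4814, -0.0093, 0.0489]
eef_rot: [-0.0, 1.0, -0.001, -0.001]
wrist_force: [-0.3, -0.1, 1.1]
opening: 0.999
grasp_force: 0.0
```

Emit:
servo_tool([
  [[0,0,0,0,-1],[0,0,0,0,0],[0,0,0,0,1],[0,0,0,0,1],[0,0,0,0,1]],
])

```text
time_s: 7.9
eef_pos: [0.4833, -0.0084, 0.0516]
eef_rot: [0.0, 1.0, 0.001, 0.001]
wrist_force: [-2.4, 1.2, 8.9]
opening: 0.741
grasp_force: 63.2
```

Emit:
servo_tool([
  [[0,0,-1,0,1],[0,0,-3,0,1],[0,0,-6,0,1],[0,0,-9,0,1],[0,0,-9,0,1]],
])

```text
time_s: 8.4
eef_pos: [0.4851, -0.009, 0.1446]
eef_rot: [0.001, 1.0, 0.001, 0.004]
wrist_force: [0.5, -0.9, -1.6]
opening: 0.739
grasp_force: 66.2
```

Emit:
servo_tool([
  [[0,4,0,0,1],[0,8.5,0,0,1],[0,13,0,0,1],[0,17.5,0,0,1],[0,22,0,0,1]],
])

```text
time_s: 8.9
eef_pos: [0.4815, -0.2297, 0.1392]
eef_rot: [-0.0, 1.0, 0.0, -0.0]
wrist_force: [0.7, -0.1, -1.7]
opening: 0.737
grasp_force: 66.4
```

Emit:
servo_tool([
  [[0.7,4.5,0,0,1],[0.7,8,1,0,1],[0.7,9.6,4,0,1],[0.7,9.6,6,0,1],[0.7,9.6,6,0,1]],
])

```text
time_s: 9.4
eef_pos: [0.4865, -0.3226, 0.0756]
eef_rot: [-0.003, 1.0, -0.0, -0.003]
wrist_force: [0.3, 0.2, -3.0]
opening: 0.738
grasp_force: 66.7
```

Emit:
servo_tool([
  [[0,0,1,0,1],[0,0,1.8,0,1],[0,0,2.2,0,1],[0,0,2.2,0,1],[0,0,2.3,0,1]],
])

```text
time_s: 9.9
eef_pos: [0.4898, -0.3244, 0.0574]
eef_rot: [0.0, 1.0, 0.001, 0.0]
wrist_force: [-0.6, -0.1, -1.6]
opening: 0.731
grasp_force: 66.6
```

Emit:
servo_tool([
  [[0,0,0.05,0,1],[0,0,0.1,0,1],[0,0,0.15,0,1],[0,0,0.2,0,1],[0,0,0.2,0,1]],
])

```text
time_s: 10.4
eef_pos: [0.4893, -0.3243, 0.0548]
eef_rot: [0.0, 1.0, 0.0, -0.0]
wrist_force: [-0.3, 0.8, -3.1]
opening: 0.741
grasp_force: 66.6
```

Emit:
servo_tool([
  [[0,0,0.1,0,1],[0,0,0.2,0,1],[0,0,0.2,0,1]],
])

```text
time_s: 10.7
eef_pos: [0.4896, -0.3244, 0.0537]
eef_rot: [0.0, 1.0, 0.0, 0.0]
wrist_force: [-0.7, 2.3, 4.7]
opening: 0.739
grasp_force: 67.0
```

Emit:
servo_tool([
  [[0,0,-0.1,0,0.2],[0,0,-0.1,0,-1],[0,0,-0.1,0,-1],[0,0,-2,0,-1],[0,0,-5,0,-1]],
])

```text
time_s: 11.2
eef_pos: [0.488, -0.3232, 0.1012]
eef_rot: [-0.002, 1.0, 0.0, -0.002]
wrist_force: [-0.7, 0.1, 0.4]
opening: 1.002
grasp_force: 0.0
```

Emit:
servo_tool([
  [[0,0,-4,0,-1],[0,0,-6,0,-1],[0,-4.5,-6,0,-1],[0,-9.2,-6,0,-1],[0,-14,-6,0,-1]],
])

```text
time_s: 11.7
eef_pos: [0.4891, -0.1834, 0.1632]
eef_rot: [0.0, 1.0, -0.0, 0.001]
wrist_force: [0.1, 0.4, 0.5]
opening: 1.0
grasp_force: 0.0
```

Emit:
servo_tool([
  [[-0.2,-4.7,0,0,-1],[-0.4,-9.4,0,0,-1],[-0.6,-14.1,0,0,-1],[-0.8,-18.8,0,0,-1],[-1.1,-23.5,0,0,-1]],
])

```text
time_s: 12.2
eef_pos: [0.478, 0.0524, 0.1632]
eef_rot: [0.0, 1.0, 0.0, 0.001]
wrist_force: [0.5, -0.2, 1.0]
opening: 1.001
grasp_force: 0.0
```

Emit:
servo_tool([
  [[0,-4.3,0,0,-1],[0,-4.3,4,0,-1],[0,-4.3,8,0,-1],[0,-4.3,10,0,-1],[0,-4.3,10,0,-1]],
])

```text
time_s: 12.7
eef_pos: [0.4755, 0.0939, 0.06]
eef_rot: [-0.0, 1.0, 0.0, -0.003]
wrist_force: [-0.2, 0.1, -0.1]
opening: 0.998
grasp_force: 0.0
```

Emit:
servo_tool([
  [[0,0,1.5,0,-1],[0,0,2.9,0,-1],[0,0,2.9,0,-1],[0,0,2.9,0,-1]],
])

```text
time_s: 13.1
eef_pos: [0.4789, 0.0935, 0.035]
eef_rot: [0.0, 1.0, 0.0, 0.001]
wrist_force: [0.8, -0.1, -0.6]
opening: 1.0
grasp_force: 0.0
```

Emit:
servo_tool([
  [[0,0,0,0,0],[0,0,0,0,1],[0,0,0,0,1],[0,0,0,0,1]],
])

```text
time_s: 13.5
eef_pos: [0.4794, 0.0937, 0.0356]
eef_rot: [-0.0, 1.0, 0.0, 0.001]
wrist_force: [-1.0, -0.5, 7.8]
opening: 0.766
grasp_force: 67.2
```

Emit:
servo_tool([
  [[0,0,-1,0,1],[0,0,-3,0,1],[0,0,-6,0,1],[0,0,-10,0,1],[0,0,-10,0,1]],
])

```text
time_s: 14.0
eef_pos: [0.4818, 0.0936, 0.1397]
eef_rot: [0.0, 1.0, 0.0, 0.005]
wrist_force: [1.2, -0.7, -0.7]
opening: 0.758
grasp_force: 67.8
```

Emit:
servo_tool([
  [[1.5,4.5,-1,0,1],[3,9,-1,0,1],[4.5,13.5,-1,0,1],[6,18,-1,0,1],[7.5,22.5,-1,0,1]],
])

```text
time_s: 14.5
eef_pos: [0.5529, -0.1329, 0.1434]
eef_rot: [-0.0, 1.0, 0.0, -0.0]
wrist_force: [0.7, 0.6, -1.8]
opening: 0.76
grasp_force: 68.0
```

Emit:
servo_tool([
  [[0.9,4.5,0,0,1],[1.8,9,0,0,1],[2.6,13.5,0,0,1],[2.6,18,0,0,1],[2.6,18.7,1,0,1]],
])

```text
time_s: 15.0
eef_pos: [0.5793, -0.3244, 0.1349]
eef_rot: [0.002, 1.0, -0.002, 0.001]
wrist_force: [0.2, 0.2, -2.2]
opening: 0.763
grasp_force: 68.0
```

Emit:
servo_tool([
  [[0,0,3,0,1],[0,0,6,0,1],[0,0,7.5,0,1],[0,0,7.5,0,1],[0,0,7.5,0,1]],
])

```text
time_s: 15.5
eef_pos: [0.5796, -0.318, 0.0592]
eef_rot: [0.0, 1.0, 0.001, 0.0]
wrist_force: [0.2, -0.2, -1.9]
opening: 0.762
grasp_force: 67.9
```

Emit:
servo_tool([
  [[0,0,0.8,0,1],[0,0,1.5,0,1],[0,0,1.9,0,1],[0,0,1.9,0,1],[0,0,1.95,0,1]],
])

```text
time_s: 16.0
eef_pos: [0.5794, -0.3183, 0.0394]
eef_rot: [0.0, 1.0, 0.0, 0.0]
wrist_force: [-0.3, -0.2, -2.3]
opening: 0.765
grasp_force: 68.0
```

Emit:
servo_tool([
  [[0,0,0.1,0,1],[0,0,0.2,0,1],[0,0,0.3,0,1],[0,0,0.3,0,1]],
])

```text
time_s: 16.4
eef_pos: [0.5795, -0.3184, 0.0376]
eef_rot: [0.0, 1.0, 0.0, 0.0]
wrist_force: [-3.4, 2.7, 6.4]
opening: 0.758
grasp_force: 69.1
```

Emit:
servo_tool([
  [[0,0,-0.1,0,0.2],[0,0,-0.1,0,-1],[0,0,-0.1,0,-1],[0,0,-3,0,-1],[0,0,-7,0,-1]],
])

```text
time_s: 16.9
eef_pos: [0.5776, -0.317, 0.1041]
eef_rot: [-0.002, 1.0, 0.0, -0.002]
wrist_force: [0.9, -0.1, 0.3]
opening: 0.996
grasp_force: 0.0
```

Emit:
servo_tool([
  [[0,0,-4,-8,-1],[0,0,-6,-16,-1],[0,0,-6,-24,-1],[0,0,-6,-32,-1],[0,0,-6,-40,-1]],
])

```text
time_s: 17.4
eef_pos: [0.5795, -0.3184, 0.1668]
eef_rot: [0.0, 0.939, 0.345, 0.0]
wrist_force: [0.4, -0.0, -0.4]
opening: 1.0
grasp_force: 0.0
```

```bash
cat > look.py <<'E'
import sys,cv2,numpy as np
from bench import ctrl
n,f=sys.argv[1:3]
c=ctrl.camera(n);np.savez(f"{f}.npz",**c);cv2.imwrite(f"pics/{f}.png",c["pixels"][:,:,::-1])
E
python3 look.py top top1; python3 - <<'E'
import cv2
i=cv2.imread("pics/top1.png")[190:330,185:425];cv2.imwrite("pics/crop2.png",cv2.resize(i,None,fx=3.3,fy=3.3,interpolation=2))
E
```

```text
(no output)
```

View pics/crop2.png

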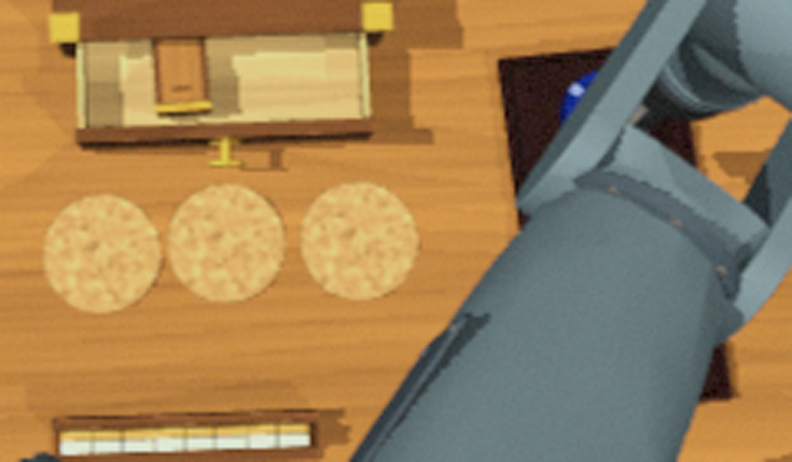

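The three coasters are now empty, at full-picture pixels of about (216,267), (254,264) and (294,263). The drawer panel is at row 230. Next I fit the coaster centres and the lip.

```bash
python3 - <<'E'
import numpy as np,cv2
from h import world
c=dict(np.load("top1.npz"));W=world(c);p=c["pixels"]
lab=cv2.cvtColor(cv2.resize(p,None,fx=4,fy=4,interpolation=cv2.INTER_CUBIC),cv2.COLOR_RGB2LAB).astype(float)
def ray(u,v,z):
    d=np.array([(u-c["cx"])/c["fx"],(v-c["cy"])/c["fy"],1]);R=c["R"];o=-R.T@c["t"];d=R.T@d
    return o+d*(z-o[2])/d[2]
ref=lab[1040:1068,1000:1030].reshape(-1,3).mean(0); tab=lab[1120:1180,860:1200].reshape(-1,3).mean(0);print(ref,tab)
g=cv2.GaussianBlur(lab,(0,0),4)
m=(np.linalg.norm(g-ref,axis=2)<np.linalg.norm(g-tab,axis=2)).astype(np.uint8)
for (u,v) in((216,267),(254,264),(294,263)):
    s=np.zeros_like(m);cv2.circle(s,(4*u,4*v),4*21,1,-1)
    k=cv2.morphologyEx(m*s,cv2.MORPH_OPEN,np.ones((9,9)));k=cv2.morphologyEx(k,cv2.MORPH_CLOSE,np.ones((25,25)))
    ct=max(cv2.findContours(k,0,1)[0],key=cv2.contourArea);e=cv2.fitEllipse(cv2.convexHull(ct))
    uv=(np.array(e[0])+.5)/4-.5
    print(np.round(uv,2),np.round(np.array(e[1])/4,1),ray(*uv,.003).round(4))
# lip
for u in range(215,300,10):
    col=W[222:240,u];print(u,[(round(a[0],3),round(a[2],3)) for a in col if .054<a[2]<.07],round(W[230,u,1],3))
print(W[205:228,240].round(3)[::3], W[290:310:4,230].round(4))
w=W[200:228,225:258].reshape(-1,3);w=w[(w[:,2]>.036)&(w[:,2]<.046)];print(w.min(0),w.max(0))
E
```

```text
[192.1702381  133.13928571 169.95595238] [160.72181373 143.33838235 173.5525    ]
[215.28 266.15] [34.8 36.3] [0.481  0.0918 0.003 ]
[252.88 263.03] [35.1 35.7] [ 0.4864 -0.0092  0.003 ]
[293.31 262.27] [35.4 35.7] [ 0.4853 -0.1176  0.003 ]
215 [(np.float64(0.574), np.float64(0.062)), (np.float64(0.572), np.float64(0.056)), (np.float64(0.569), np.float64(0.057)), (np.float64(0.566), np.float64(0.061)), (np.float64(0.564), np.float64(0.056))] 0.087
225 [(np.float64(0.576), np.float64(0.064)), (np.float64(0.573), np.float64(0.063)), (np.float64(0.57), np.float64(0.064)), (np.float64(0.568), np.float64(0.061)), (np.float64(0.565), np.float64(0.06))] 0.061
235 [(np.float64(0.575), np.float64(0.061)), (np.float64(0.573), np.float64(0.06)), (np.float64(0.569), np.float64(0.065)), (np.float64(0.568), np.float64(0.057)), (np.float64(0.565), np.float64(0.059))] 0.035
245 [(np.float64(0.574), np.float64(0.06)), (np.float64(0.571), np.float64(0.064)), (np.float64(0.569), np.float64(0.066)), (np.float64(0.566), np.float64(0.062))] 0.009
255 [(np.float64(0.576), np.float64(0.062)), (np.float64(0.
[... 667 characters left out ...]
4(0.569), np.float64(0.059)), (np.float64(0.566), np.float64(0.058))] -0.095
295 [(np.float64(0.576), np.float64(0.06)), (np.float64(0.573), np.float64(0.066)), (np.float64(0.57), np.float64(0.062)), (np.float64(0.568), np.float64(0.056)), (np.float64(0.566), np.float64(0.058))] -0.121
[[ 0.638  0.021  0.044]
 [ 0.631  0.021  0.037]
 [ 0.623  0.021  0.038]
 [ 0.615  0.021  0.038]
 [ 0.607  0.022  0.035]
 [ 0.598  0.022  0.043]
 [ 0.415 -0.008  1.35 ]
 [ 0.586  0.023  0.012]] [[ 0.4171  0.054  -0.0036]
 [ 0.4066  0.0542 -0.0029]
 [ 0.3962  0.0542  0.0014]
 [ 0.3858  0.0544  0.0007]
 [ 0.3754  0.0549 -0.0036]]
[ 5.88182590e-01 -1.42448239e-04  3.60178263e-02] [0.64801237 0.04472396 0.04581407]
```

Emit:
servo_tool([
  [[3,-3.8,0,-8.5,-1],[6,-7.6,0,-17,-1],[9,-11.4,0,-25.5,-1],[12,-15.3,0,-34,-1],[15,-19.1,0,-42.5,-1]],
])

```text
time_s: 17.95
eef_pos: [0.571, -0.0738, 0.1665]
eef_rot: [0.0, 0.751, 0.661, 0.0]
wrist_force: [0.5, 1.3, 0.3]
opening: 1.0
grasp_force: 0.0
```

Emit:
servo_tool([
  [[0,0,0,-7.4,-1],[0,0,2,-7.4,-1],[0,0,5,-7.4,-1],[0,0,6,-7.4,-1],[0,0,6,-7.4,-1]],
])

```text
time_s: 18.45
eef_pos: [0.57, -0.0751, 0.1046]
eef_rot: [-0.002, 0.708, 0.706, -0.001]
wrist_force: [0.3, 0.0, -1.1]
opening: 1.003
grasp_force: 0.0
```

Emit:
servo_tool([
  [[0,0,2,0,-0.5],[0,0,4,0,-0.3],[0,0,4.4,0,-0.3],[0,0,4.4,0,0]],
])

```text
time_s: 18.85
eef_pos: [0.5714, -0.0758, 0.0627]
eef_rot: [-0.0, 0.708, 0.706, -0.0]
wrist_force: [0.2, 0.8, -0.4]
opening: 0.508
grasp_force: 0.0
```

Emit:
servo_tool([
  [[0,0,0,0,0.3],[0,0,0,0,1],[0,0,0,0,1],[0,0,0,0,1],[0,0,0,0,1]],
])

```text
time_s: 19.35
eef_pos: [0.5723, -0.0759, 0.0638]
eef_rot: [0.001, 0.707, 0.707, 0.0]
wrist_force: [-1.8, -0.0, 6.7]
opening: 0.121
grasp_force: 59.9
```

Emit:
servo_tool([
  [[0,-1,0,0,1],[0,-3,0,0,1],[0,-5,0,0,1],[0,-7,0,0,1],[0,-8,0,0,1]],
])

```text
time_s: 19.85
eef_pos: [0.4913, -0.0763, 0.0638]
eef_rot: [0.002, 0.707, 0.707, 0.0]
wrist_force: [1.8, -2.4, 5.6]
opening: 0.126
grasp_force: 61.7
```

Emit:
servo_tool([
  [[0,0,0,0,1],[0,-0.2,0,0,1],[0,-0.4,0,0,1],[0,-0.4,0,0,1]],
])

```text
time_s: 20.25
eef_pos: [0.488, -0.0763, 0.0638]
eef_rot: [0.002, 0.707, 0.707, 0.0]
wrist_force: [-0.1, -2.0, 7.4]
opening: 0.125
grasp_force: 62.1
```

Emit:
servo_tool([
  [[0,0,0,0,0.5],[0,0,0,0,-0.3],[0,0,-1,0,-0.3],[0,0,-5,0,-0.5],[0,0,-9,0,-1]],
])

```text
time_s: 20.75
eef_pos: [0.4861, -0.0749, 0.1527]
eef_rot: [-0.002, 0.708, 0.707, -0.001]
wrist_force: [0.8, 0.2, 0.9]
opening: 0.897
grasp_force: 0.0
```

Emit:
servo_tool([
  [[0,0,-4,8.5,-1],[0,0,-8,17,-1],[2,1,-10,25.5,-1],[4,3,-10,34,-1],[6,5,-10,42.5,-1]],
])

```text
time_s: 21.25
eef_pos: [0.5381, -0.0149, 0.2543]
eef_rot: [0.001, 0.917, 0.399, 0.001]
wrist_force: [-0.8, -0.0, 0.0]
opening: 0.998
grasp_force: 0.0
```

Emit:
servo_tool([
  [[2,-0.5,0,8.5,-1],[4.1,-1,0,17,-1],[4.1,-1,0,25.5,-1],[4.1,-1,0,34,-1],[4.1,-1,0,42.5,-1]],
])

```text
time_s: 21.75
eef_pos: [0.5574, 0.022, 0.2525]
eef_rot: [-0.0, 0.999, 0.04, -0.0]
wrist_force: [-0.1, -0.0, -0.7]
opening: 1.004
grasp_force: 0.0
```

Emit:
servo_tool([
  [[0,0,0,4.5,-1],[0,0,0,4.5,-1]],
])

```text
time_s: 21.95
eef_pos: [0.5574, 0.0216, 0.2526]
eef_rot: [-0.0, 1.0, 0.004, -0.0]
wrist_force: [-0.6, 0.2, 0.3]
opening: 1.002
grasp_force: 0.0
```

```bash
python3 - <<'E'
from bench import ctrl
import numpy as np,cv2
from scipy.spatial.transform import Rotation as Ro
o=ctrl.get_obs();c=ctrl.camera("wrist")
cv2.imwrite("pics/w1.png",c["pixels"][:,:,::-1])
d=c["depth"];v,u=np.mgrid[:384,:512]
P=np.stack([(u-c["cx"])/c["fx"]*d,(v-c["cy"])/c["fy"]*d,d,np.ones_like(d)],-1)@c["hand_eye"].T
q=o["eef_rot"];W=P[...,:3]@Ro.from_quat([q[1],q[2],q[3],q[0]]).as_matrix().T+o["eef_pos"]
np.savez("w1.npz",W=W,px=c["pixels"],d=d)
print(o["eef_pos"],q)
m=(d>0)&(abs(W[...,2]-.041)<.004)&(W[...,0]>.48)&(W[...,0]<.63)&(abs(W[...,1]-.022)<.06)
n,l,s,_=cv2.connectedComponentsWithStats(m.astype(np.uint8))
for i in range(1,n):
    if s[i,4]>300:
        w=W[l==i];r=cv2.minAreaRect((w[:,:2]*1000).astype(np.float32));print(s[i],r,w[:,2].mean())
m=(d>0)&(abs(W[...,2]-.062)<.004)&(W[...,0]<.53)&(W[...,0]>.44);w=W[m];print("lip",len(w),np.percentile(w,[2,98],axis=0) if len(w) else 0)
E
```

```text
[0.55742055 0.02164601 0.25257588] [-6.85934050e-05  9.99993488e-01  3.60588940e-03 -1.30719412e-04]
[ 236  128   40   89 3116] ((561.4508056640625, 25.014131546020508), (109.88709259033203, 44.05018997192383), 2.684922695159912) 0.04141582316972377
lip 1872 [[ 0.48232461 -0.12619431  0.0586374 ]
 [ 0.49493604  0.10311099  0.06332978]]
```

View pics/w1.png

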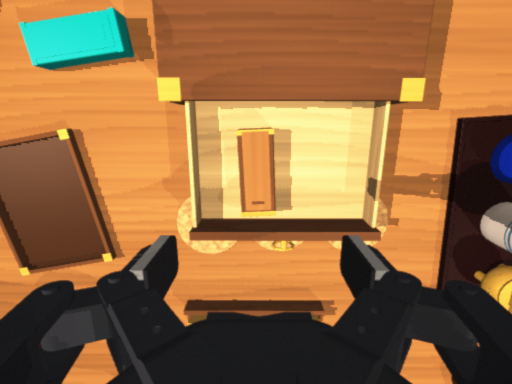

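The whole box is visible in the opened drawer at px (236–276, 128–216). It measures 110×44 mm, centred at (0.561, 0.025) with yaw 2.7°. The items stand upright on the tea tray at the right.

Emit:
servo_tool([
  [[0.4,-0.3,4,-2.3,-1],[0.4,-0.3,8.5,-2.3,-1],[0.4,-0.3,13,-2.3,-1],[0.4,-0.3,16,-2.3,-1],[0.4,-0.3,18,-2.3,-1]],
])

```text
time_s: 22.5
eef_pos: [0.5598, 0.0248, 0.0695]
eef_rot: [-0.0, 1.0, 0.025, -0.002]
wrist_force: [-0.4, -0.6, 0.2]
opening: 1.001
grasp_force: 0.0
```

Emit:
servo_tool([
  [[0,0,1,0,-1],[0,0,2,0,-0.7],[0,0,2.8,0,-0.6],[0,0,2.8,0,-0.6],[0,0,2.8,0,-0.6]],
])

```text
time_s: 23.0
eef_pos: [0.5622, 0.0244, 0.045]
eef_rot: [0.0, 1.0, 0.024, 0.001]
wrist_force: [-0.2, -0.3, 0.7]
opening: 0.8
grasp_force: 0.0
```

Emit:
servo_tool([
  [[0,0,0.1,0,0],[0,0,0.1,0,1],[0,0,0.1,0,1],[0,0,0.1,0,1],[0,0,0.1,0,1]],
])

```text
time_s: 23.5
eef_pos: [0.5626, 0.0244, 0.0443]
eef_rot: [0.0, 1.0, 0.024, 0.001]
wrist_force: [0.2, 0.9, 6.7]
opening: 0.499
grasp_force: 62.3
```

Emit:
servo_tool([
  [[0,0,-1,0,1],[0,0,-3,0,1],[0,0,-6,0,1],[0,0,-9,0,1],[0,0,-9,0,1]],
])

```text
time_s: 24.0
eef_pos: [0.5644, 0.0241, 0.1381]
eef_rot: [0.001, 1.0, 0.024, 0.004]
wrist_force: [-0.5, -0.5, -0.9]
opening: 0.5
grasp_force: 61.6
```

Emit:
servo_tool([
  [[-0.7,-4.5,0,0,1],[-1.3,-9,0,0,1],[-2,-13.5,0,0,1],[-2.6,-18,0,0,1],[-3.2,-22.5,0,0,1]],
])

```text
time_s: 24.5
eef_pos: [0.5176, 0.2491, 0.1324]
eef_rot: [0.0, 1.0, 0.024, -0.001]
wrist_force: [0.5, -0.6, -2.3]
opening: 0.5
grasp_force: 61.6
```

Emit:
servo_tool([
  [[-0.6,-4.5,0,-4,1],[-1,-7.2,0,-7.8,1],[-1,-7.2,3,-7.8,1],[-1,-7.2,6,-7.8,1],[-1,-7.2,7.5,-7.8,1]],
])

```text
time_s: 25.0
eef_pos: [0.5028, 0.3186, 0.0547]
eef_rot: [0.001, 0.996, 0.092, -0.003]
wrist_force: [-1.3, -0.5, -0.6]
opening: 0.503
grasp_force: 61.6
```

Emit:
servo_tool([
  [[0,0,0,0,1],[0,0,0.5,0,1],[0,0,0.9,0,1],[0,0,1.2,0,1],[0,0,1.2,0,1]],
])

```text
time_s: 25.5
eef_pos: [0.5058, 0.3191, 0.0466]
eef_rot: [-0.0, 0.996, 0.092, 0.0]
wrist_force: [0.5, -0.6, -1.6]
opening: 0.506
grasp_force: 61.6
```

Emit:
servo_tool([
  [[0,0,0.5,0,1],[0,0,0.9,0,1],[0,0,1,0,1],[0,0,1.1,0,1],[0,0,1.1,0,1]],
])

```text
time_s: 26.0
eef_pos: [0.5056, 0.3192, 0.0354]
eef_rot: [0.0, 0.996, 0.092, -0.0]
wrist_force: [0.3, -0.1, -0.6]
opening: 0.503
grasp_force: 61.8
```

Emit:
servo_tool([
  [[0,0,0.1,0,1],[0,0,0.15,0,1],[0,0,0.15,0,1]],
])

```text
time_s: 26.3
eef_pos: [0.5056, 0.3193, 0.0353]
eef_rot: [0.0, 0.996, 0.092, -0.0]
wrist_force: [-6.7, -3.2, 11.9]
opening: 0.503
grasp_force: 63.4
```

Emit:
servo_tool([
  [[0,0,-0.1,0,0.2],[0,0,-0.1,0,-0.6],[0,0,-0.1,0,-0.6],[0,0,-3,0,-1],[0,0,-7,0,-1]],
])

```text
time_s: 26.8
eef_pos: [0.5036, 0.3183, 0.1018]
eef_rot: [0.001, 0.996, 0.092, -0.003]
wrist_force: [0.2, 0.5, -0.4]
opening: 0.998
grasp_force: 0.0
```

Emit:
servo_tool([
  [[-1,0,-4,0,-1],[-3,0,-8,0,-1],[-5,0,-11,0,-1],[-5,0,-11,0,-1],[-5,0,-11,0,-1]],
])

```text
time_s: 27.3
eef_pos: [0.4567, 0.3103, 0.2146]
eef_rot: [-0.0, 0.996, 0.092, 0.001]
wrist_force: [-0.3, 0.4, -0.3]
opening: 1.0
grasp_force: 0.0
```

```bash
cat > wr.py <<'E'
from bench import ctrl
import numpy as np,cv2
from scipy.spatial.transform import Rotation as Ro
def wrist(f):
    o=ctrl.get_obs();c=ctrl.camera("wrist");cv2.imwrite(f"pics/{f}.png",c["pixels"][:,:,::-1])
    d=c["depth"];v,u=np.mgrid[:384,:512]
    P=np.stack([(u-c["cx"])/c["fx"]*d,(v-c["cy"])/c["fy"]*d,d,np.ones_like(d)],-1)@c["hand_eye"].T
    q=o["eef_rot"];W=P[...,:3]@Ro.from_quat([q[1],q[2],q[3],q[0]]).as_matrix().T+o["eef_pos"]
    return W,d,c
def rects(W,d,z,tol,x0,x1,y0,y1,mn=300):
    m=(d>0)&(abs(W[...,2]-z)<tol)&(W[...,0]>x0)&(W[...,0]<x1)&(W[...,1]>y0)&(W[...,1]<y1)
    w=W[m];r=cv2.minAreaRect((w[:,:2]*1000).astype(np.float32));print(len(w),np.round(r[0],1),np.round(r[1],1),round(r[2],1),w[:,2].mean().round(4))
E
python3 - <<'E'
from wr import *
W,d,c=wrist("w2")
rects(W,d,.032,.004,.4,.62,.2,.42)
rects(W,d,.012,.003,.38,.63,.2,.42)
E
```

```text
4153 [505.  319.6] [109.1  44.5] 10.5 0.0325
3283 [507.5 321.6] [190.7 140.4] 10.6 0.0119
```

View pics/w2.png

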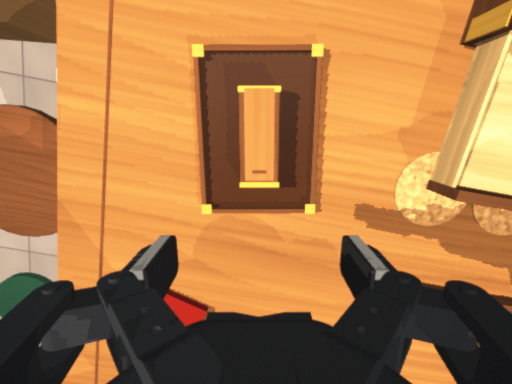

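The box lies flat in the middle of the dice tray, at px (240–280, 86–187), within about 3 mm and aligned. Next I shut the drawer with closed fingers beside the ring.

Emit:
servo_tool([
  [[-1.2,4.6,0,5,1],[-2.4,9.2,0,10.5,1],[-3.6,13.8,0,10.5,1],[-4.8,18.4,0,10.5,1],[-6,23,0,10.5,1]],
])

```text
time_s: 27.85
eef_pos: [0.4386, 0.0711, 0.2121]
eef_rot: [-0.0, 1.0, 0.0, -0.001]
wrist_force: [1.1, -1.6, 0.1]
opening: 0.148
grasp_force: 0.0
```

```bash
python3 -c "
from bench import ctrl
o=ctrl.get_obs();print(o['eef_pos'],o['eef_rot'],o['opening'])"
```

```text
[0.43862074 0.07112956 0.2120573 ] [-1.20148412e-04  9.99998877e-01  3.99713905e-04 -1.43961205e-03] 0.14804856592207033
```

Emit:
servo_tool([
  [[-0.4,4.6,0,0,1],[-0.9,9.4,0,0,1],[-0.9,14.1,0,0,1],[-0.9,14.1,4.5,0,1],[-0.9,14.1,9,0,1]],
])

```text
time_s: 28.35
eef_pos: [0.4312, -0.0706, 0.1225]
eef_rot: [0.0, 1.0, -0.002, 0.001]
wrist_force: [1.1, 0.1, -0.5]
opening: 0.001
grasp_force: 0.0
```

Emit:
servo_tool([
  [[0,0,3.5,0,1],[0,0,5.8,0,1],[0,0,5.8,0,1],[2,0,5.8,0,1],[3,0,5.8,0,1]],
])

```text
time_s: 28.85
eef_pos: [0.4621, -0.0686, 0.0662]
eef_rot: [0.0, 1.0, 0.0, 0.0]
wrist_force: [0.1, -0.7, 0.3]
opening: 0.005
grasp_force: 0.0
```

Emit:
servo_tool([
  [[1,0,0,0,1],[2.5,0,0,0,1],[4.5,0,0,0,1],[6.5,0,0,0,1],[8.5,0,0,0,1]],
])

```text
time_s: 29.35
eef_pos: [0.5459, -0.0676, 0.066]
eef_rot: [-0.0, 1.0, 0.001, -0.001]
wrist_force: [-2.0, 0.5, 1.6]
opening: 0.002
grasp_force: 1.0
```

Emit:
servo_tool([
  [[2,0,0,0,1],[4,0,0,0,1],[5.5,0,0,0,1],[6.5,0,0,0,1],[7,0,0,0,1]],
])

```text
time_s: 29.85
eef_pos: [0.6163, -0.0679, 0.0661]
eef_rot: [0.0, 1.0, 0.001, 0.0]
wrist_force: [-0.8, -0.6, 0.7]
opening: 0.001
grasp_force: 0.7
```

Emit:
servo_tool([
  [[0.3,0,0,0,1],[0.6,0,0,0,1],[0.8,0,0,0,1],[1,0,0,0,1],[1,0,0,0,1]],
])

```text
time_s: 30.35
eef_pos: [0.6257, -0.068, 0.0658]
eef_rot: [0.0, 1.0, 0.0, 0.0]
wrist_force: [-0.4, -0.6, 0.0]
opening: 0.001
grasp_force: 0.0
```

Emit:
servo_tool([
  [[0.2,0,0,0,1],[0.3,0,0,0,1],[0.4,0,0,0,1],[0.5,0,0,0,1],[0.5,0,0,0,1]],
])

```text
time_s: 30.85
eef_pos: [0.6307, -0.068, 0.0658]
eef_rot: [0.0, 1.0, 0.0, 0.0]
wrist_force: [-0.1, 0.8, 0.9]
opening: 0.002
grasp_force: 0.3
```

Emit:
servo_tool([
  [[0.1,0,0,0,1],[0.2,0,0,0,1],[0.3,0,0,0,1],[0.4,0,0,0,1],[0.4,0,0,0,1]],
])

```text
time_s: 31.35
eef_pos: [0.6341, -0.068, 0.0657]
eef_rot: [-0.0, 1.0, 0.0, -0.001]
wrist_force: [-4.7, 0.5, 1.9]
opening: -0.001
grasp_force: 2.3
```

Force is rising at the expected stop, so I press a little more.

Emit:
servo_tool([
  [[0.2,0,0,0,1],[0.3,0,0,0,1],[0.4,0,0,0,1],[0.4,0,0,0,1]],
])

```text
time_s: 31.75
eef_pos: [0.6342, -0.0679, 0.0657]
eef_rot: [-0.0, 1.0, 0.001, -0.005]
wrist_force: [-22.6, -0.4, 15.9]
opening: 0.002
grasp_force: 11.6
```

Emit:
servo_tool([
  [[-2,0,0,0,1],[-5.9,0,-1,0,1],[-5.9,0,-5,0,0],[-5.9,0,-9.5,0,-1],[-5.9,4.5,-9.5,0,-1]],
])

```text
time_s: 32.25
eef_pos: [0.584, -0.1107, 0.1681]
eef_rot: [0.001, 1.0, 0.003, 0.006]
wrist_force: [0.5, -1.0, 0.9]
opening: 0.503
grasp_force: 0.0
```

Emit:
servo_tool([
  [[0,4.5,0,0,-1],[0,9,0,0,-1],[0,13.5,0,0,-1],[0,18,0,0,-1],[0,20.5,0,0,-1]],
])

```text
time_s: 32.75
eef_pos: [0.5799, -0.3221, 0.1612]
eef_rot: [0.001, 1.0, -0.001, 0.001]
wrist_force: [0.8, 0.2, 0.6]
opening: 0.999
grasp_force: 0.0
```

```bash
python3 - <<'E'
from wr import *
W,d,c=wrist("w3");print(ctrl.get_obs()["eef_pos"])
for n,z0,z1,x,y in(("ash",.03,.046,.58,-.318),("cup",.05,.072,.49,-.324),("burn",.027,.06,.40,-.33)):
    m=(d>0)&(W[...,2]>z0)&(W[...,2]<z1)&(np.hypot(W[...,0]-x,W[...,1]-y)<.05);w=W[m]
    if len(w)>50:print(n,len(w),cv2.minEnclosingCircle((w[:,:2]*1000).astype(np.float32)))
m=(d>0)&(W[...,2]>.066)&(W[...,2]<.086)&(W[...,1]>-.14)&(W[...,0]>.6)&(W[...,0]<.8);print("chest front x",np.percentile(W[m][:,0],[.5,2]) if m.sum()>50 else 0)
E
```

```text
[ 0.57955886 -0.32508434  0.16135138]
ash 1806 ((580.583251953125, -318.09979248046875), 35.035194396972656)
cup 1332 ((490.062744140625, -321.6904296875), 33.085147857666016)
chest front x [0.6462362  0.64623926]
```

View pics/w3.png

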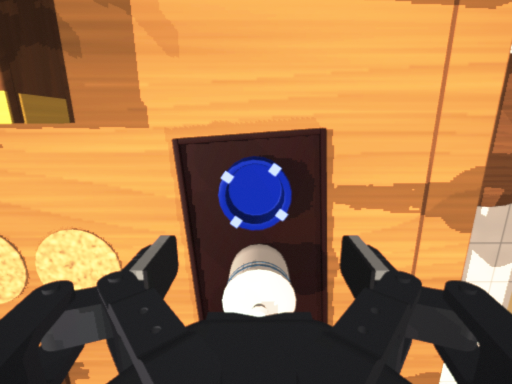

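The ashtray is upright at px (255,194) and the cup behind it at (259,280). The drawer front looks shut.

Emit:
servo_tool([
  [[0,-0.7,4,0,-1],[0,-0.7,8,0,-1],[0,-0.7,11,0,-1],[0,-0.7,12.5,0,-1],[0,-0.7,12.5,0,-1]],
])

```text
time_s: 33.3
eef_pos: [0.5786, -0.3099, 0.0334]
eef_rot: [-0.001, 1.0, 0.0, -0.002]
wrist_force: [0.0, -0.5, -0.4]
opening: 1.002
grasp_force: 0.0
```

Emit:
servo_tool([
  [[0,0,0,0,-1],[0,0,0,0,0],[0,0,0,0,1],[0,0,0,0,1],[0,0,0,0,1]],
])

```text
time_s: 33.8
eef_pos: [0.5819, -0.3131, 0.0395]
eef_rot: [0.002, 1.0, 0.0, 0.003]
wrist_force: [-0.6, -2.0, 5.7]
opening: 0.756
grasp_force: 69.1
```

Emit:
servo_tool([
  [[0,0,-1,0,1],[0,0,-3,0,1],[0,0,-6,0,1],[0,0,-10,0,1],[0,0,-11,0,1]],
])

```text
time_s: 34.3
eef_pos: [0.582, -0.3124, 0.1519]
eef_rot: [0.002, 1.0, 0.0, 0.003]
wrist_force: [0.3, -1.2, -1.6]
opening: 0.764
grasp_force: 68.1
```

Emit:
servo_tool([
  [[-1.1,-4.6,-1,0,1],[-2.2,-9.2,-1,0,1],[-3.3,-13.8,-1,0,1],[-4.4,-18.4,-1,0,1],[-5.5,-23,-1,0,1]],
])

```text
time_s: 34.8
eef_pos: [0.5232, -0.079, 0.1553]
eef_rot: [-0.0, 1.0, 0.0, -0.0]
wrist_force: [0.4, 0.3, -1.8]
opening: 0.762
grasp_force: 68.1
```

Emit:
servo_tool([
  [[-1.1,-4.6,0,0,1],[-2.2,-9.2,0,0,1],[-3.3,-13.8,0,0,1],[-4.5,-17.4,0,0,1],[-4.5,-17.4,3,0,1]],
])

```text
time_s: 35.3
eef_pos: [0.4801, 0.0971, 0.1285]
eef_rot: [-0.001, 1.0, 0.003, 0.003]
wrist_force: [2.7, -1.7, -1.8]
opening: 0.759
grasp_force: 68.2
```

Emit:
servo_tool([
  [[0,0,2,0,1],[0,0,4,0,1],[0,0,6,0,1],[0,0,6,0,1],[0,0,6,0,1]],
])

```text
time_s: 35.8
eef_pos: [0.4789, 0.093, 0.0657]
eef_rot: [-0.0, 1.0, 0.0, -0.001]
wrist_force: [0.4, -0.2, -1.5]
opening: 0.757
grasp_force: 68.1
```

Emit:
servo_tool([
  [[0.3,0.1,1,0,1],[0.3,0.1,2,0,1],[0.3,0.1,2.5,0,1],[0.3,0.1,2.6,0,1],[0.3,0.1,2.6,0,1]],
])

```text
time_s: 36.3
eef_pos: [0.4822, 0.092, 0.0395]
eef_rot: [-0.0, 1.0, 0.0, -0.0]
wrist_force: [0.3, 0.3, -2.2]
opening: 0.763
grasp_force: 68.3
```

Emit:
servo_tool([
  [[0,0,0.05,0,1],[0,0,0.1,0,1],[0,0,0.15,0,1],[0,0,0.15,0,1]],
])

```text
time_s: 36.7
eef_pos: [0.4825, 0.0919, 0.0384]
eef_rot: [-0.0, 1.0, 0.0, 0.0]
wrist_force: [-0.8, -0.8, -2.8]
opening: 0.759
grasp_force: 68.3
```

Emit:
servo_tool([
  [[0,0,0.1,0,1],[0,0,0.15,0,1],[0,0,0.15,0,1]],
])

```text
time_s: 37.0
eef_pos: [0.4826, 0.092, 0.0376]
eef_rot: [0.0, 1.0, 0.0, 0.0]
wrist_force: [-3.6, 0.3, 7.1]
opening: 0.761
grasp_force: 69.3
```

Emit:
servo_tool([
  [[0,0,-0.1,0,0.2],[0,0,-0.1,0,-1],[0,0,-0.1,0,-1],[0,0,-3,0,-1],[0,0,-7,0,-1]],
])

```text
time_s: 37.5
eef_pos: [0.4805, 0.092, 0.1055]
eef_rot: [-0.0, 1.0, 0.0, -0.003]
wrist_force: [1.1, -0.1, 0.4]
opening: 1.001
grasp_force: 0.0
```

Emit:
servo_tool([
  [[0,0,-4,0,-1],[0,4,-5,0,-1],[0,8.7,-5,0,-1],[0,13.5,-5,0,-1],[0,18.3,-5,0,-1]],
])

```text
time_s: 38.0
eef_pos: [0.4826, -0.0927, 0.1573]
eef_rot: [0.0, 1.0, 0.001, 0.001]
wrist_force: [-0.0, -0.3, 0.8]
opening: 1.0
grasp_force: 0.0
```

Emit:
servo_tool([
  [[0.2,4.8,0,0,-1],[0.4,9.6,0,0,-1],[0.6,14.4,0,0,-1],[0.7,19,0,0,-1],[0.7,23.3,0,0,-1]],
])

```text
time_s: 38.5
eef_pos: [0.4895, -0.3264, 0.1568]
eef_rot: [0.0, 1.0, -0.0, 0.0]
wrist_force: [0.5, 0.4, -0.3]
opening: 1.0
grasp_force: 0.0
```

Emit:
servo_tool([
  [[0,0,0,0,-1],[0,0,0,0,-1]],
])

```text
time_s: 38.7
eef_pos: [0.4893, -0.3247, 0.1563]
eef_rot: [-0.0, 1.0, -0.001, -0.0]
wrist_force: [-0.4, 0.3, -0.5]
opening: 1.0
grasp_force: 0.0
```

Emit:
servo_tool([
  [[0,0,4,0,-1],[0,0,8,0,-1],[0,0,10.3,0,-1],[0,0,10.3,0,-1],[0,0,10.3,0,-1]],
])

```text
time_s: 39.2
eef_pos: [0.49, -0.3228, 0.0541]
eef_rot: [-0.0, 1.0, 0.001, -0.0]
wrist_force: [0.1, 0.1, 0.5]
opening: 1.002
grasp_force: 0.0
```

Emit:
servo_tool([
  [[0,0,0,0,-1],[0,0,0,0,0],[0,0,0,0,1],[0,0,0,0,1],[0,0,0,0,1]],
])

```text
time_s: 39.7
eef_pos: [0.4908, -0.3245, 0.0562]
eef_rot: [0.001, 1.0, 0.0, 0.001]
wrist_force: [-1.4, 4.6, 9.5]
opening: 0.735
grasp_force: 62.8
```

Emit:
servo_tool([
  [[0,0,-1,0,1],[0,0,-3,0,1],[0,0,-6,0,1],[0,0,-10,0,1],[0,0,-11,0,1]],
])

```text
time_s: 40.2
eef_pos: [0.4917, -0.326, 0.1693]
eef_rot: [0.003, 1.0, 0.0, 0.003]
wrist_force: [0.2, -1.0, -1.7]
opening: 0.739
grasp_force: 66.1
```

Emit:
servo_tool([
  [[0,-4.5,0,0,1],[0,-9,0,0,1],[0,-13.5,0,0,1],[-0.2,-18,0,0,1],[-0.3,-22.5,0,0,1]],
])

```text
time_s: 40.7
eef_pos: [0.4858, -0.0973, 0.1634]
eef_rot: [-0.0, 1.0, 0.0, -0.0]
wrist_force: [0.7, 0.3, -2.5]
opening: 0.739
grasp_force: 66.4
```

Emit:
servo_tool([
  [[0,-4.5,0,0,1],[0,-8,0,0,1],[0,-9,2,0,1],[0,-9,5,0,1],[0,-9,7,0,1]],
])

```text
time_s: 41.2
eef_pos: [0.4854, -0.0081, 0.0921]
eef_rot: [-0.0, 1.0, 0.001, -0.001]
wrist_force: [-0.7, 0.1, -2.6]
opening: 0.737
grasp_force: 66.4
```

Emit:
servo_tool([
  [[0,0,0.5,0,1],[0,0,1,0,1],[0,0,1,0,1],[0,0,1,0,1]],
])

```text
time_s: 41.6
eef_pos: [0.4873, -0.0094, 0.0847]
eef_rot: [0.0, 1.0, 0.0, 0.001]
wrist_force: [-0.1, -0.5, -3.1]
opening: 0.739
grasp_force: 66.5
```

Emit:
servo_tool([
  [[0,0,1,0,1],[0,0,2,0,1],[0,0,2.6,0,1],[0,0,2.8,0,1],[0,0,2.8,0,1]],
])

```text
time_s: 42.1
eef_pos: [0.4861, -0.0089, 0.0552]
eef_rot: [-0.0, 1.0, 0.0, -0.001]
wrist_force: [1.2, 0.1, -2.8]
opening: 0.739
grasp_force: 66.5
```

Emit:
servo_tool([
  [[0,0,0.05,0,1],[0,0,0.1,0,1],[0,0,0.15,0,1],[0,0,0.15,0,1]],
])

```text
time_s: 42.5
eef_pos: [0.4868, -0.0091, 0.0545]
eef_rot: [0.0, 1.0, 0.0, 0.0]
wrist_force: [0.9, 0.0, -1.5]
opening: 0.737
grasp_force: 66.5
```

Emit:
servo_tool([
  [[0,0,0.1,0,1],[0,0,0.15,0,1],[0,0,0.15,0,1]],
])

```text
time_s: 42.8
eef_pos: [0.4873, -0.009, 0.0542]
eef_rot: [0.0, 1.0, 0.0, 0.001]
wrist_force: [-4.7, 1.4, 11.3]
opening: 0.738
grasp_force: 66.9
```

Emit:
servo_tool([
  [[0,0,-0.1,0,0.2],[0,0,-0.1,0,-1],[0,0,-0.1,0,-1],[0,0,-3,0,-1],[0,0,-7,0,-1]],
])

```text
time_s: 43.3
eef_pos: [0.4846, -0.0087, 0.1214]
eef_rot: [-0.001, 1.0, 0.0, -0.003]
wrist_force: [0.5, -0.0, 0.7]
opening: 0.999
grasp_force: 0.0
```

Emit:
servo_tool([
  [[0,0,-4,0,-1],[-1,4.2,-4,0,-1],[-2.3,8.8,-4,0,-1],[-3.6,13.4,-4,0,-1],[-4.9,18,-4,0,-1]],
])

```text
time_s: 43.8
eef_pos: [0.4371, -0.1907, 0.1631]
eef_rot: [0.0, 1.0, 0.001, 0.0]
wrist_force: [0.5, -0.9, 0.8]
opening: 1.0
grasp_force: 0.0
```

Emit:
servo_tool([
  [[-1.3,4.7,0,0,-1],[-2.6,9.4,0,0,-1],[-3.8,14.1,0,0,-1],[-3.8,14.1,0,0,-1],[-3.8,14.1,0,0,-1]],
])

```text
time_s: 44.3
eef_pos: [0.3991, -0.331, 0.1625]
eef_rot: [-0.0, 1.0, -0.001, -0.0]
wrist_force: [-0.2, 0.5, -0.4]
opening: 0.998
grasp_force: 0.0
```

Emit:
servo_tool([
  [[0,0,4.5,0,-1],[0,0,9,0,-1],[0,0,12,0,-1],[0,0,12,0,-1],[0,0,12,0,-1]],
])

```text
time_s: 44.8
eef_pos: [0.4001, -0.3289, 0.043]
eef_rot: [-0.001, 1.0, 0.001, -0.0]
wrist_force: [0.1, 0.5, 0.6]
opening: 0.999
grasp_force: 0.0
```

Emit:
servo_tool([
  [[0,0,0,0,-1],[0,0,0,0,0],[0,0,0,0,1],[0,0,0,0,1],[0,0,0,0,1]],
])

```text
time_s: 45.3
eef_pos: [0.4007, -0.3309, 0.0452]
eef_rot: [0.001, 1.0, 0.0, 0.001]
wrist_force: [-1.2, 4.0, 13.1]
opening: 0.702
grasp_force: 62.0
```

Emit:
servo_tool([
  [[0,0,-1,0,1],[0,0,-3,0,1],[0,0,-6,0,1],[0,0,-10,0,1],[0,0,-11,0,1]],
])

```text
time_s: 45.8
eef_pos: [0.4013, -0.3321, 0.1575]
eef_rot: [0.003, 1.0, 0.0, 0.002]
wrist_force: [-0.1, -1.0, -3.2]
opening: 0.695
grasp_force: 66.4
```

Emit:
servo_tool([
  [[1.7,-4.3,0,0,1],[3.4,-8.6,0,0,1],[5.1,-12.9,0,0,1],[6.8,-17.2,0,0,1],[8.6,-21.3,0,0,1]],
])

```text
time_s: 46.3
eef_pos: [0.4852, -0.115, 0.1521]
eef_rot: [-0.0, 1.0, 0.0, -0.0]
wrist_force: [0.5, -0.5, -3.5]
opening: 0.701
grasp_force: 66.4
```

Emit:
servo_tool([
  [[0,0,3,0,1],[0,0,6,0,1],[0,0,8,0,1],[0,0,8,0,1],[0,0,8,0,1]],
])

```text
time_s: 46.8
eef_pos: [0.4851, -0.1169, 0.0725]
eef_rot: [-0.0, 1.0, 0.0, -0.001]
wrist_force: [0.4, 0.1, -3.5]
opening: 0.696
grasp_force: 66.8
```

Emit:
servo_tool([
  [[0.1,0.1,1,0,1],[0.1,0.1,2,0,1],[0.1,0.1,2.5,0,1],[0.1,0.1,2.7,0,1],[0.1,0.1,2.7,0,1]],
])

```text
time_s: 47.3
eef_pos: [0.4864, -0.118, 0.0455]
eef_rot: [-0.0, 1.0, 0.0, -0.0]
wrist_force: [0.4, -0.7, -4.6]
opening: 0.697
grasp_force: 66.7
```

Emit:
servo_tool([
  [[0,0,0.05,0,1],[0,0,0.1,0,1],[0,0,0.15,0,1],[0,0,0.15,0,1]],
])

```text
time_s: 47.7
eef_pos: [0.4867, -0.1181, 0.0444]
eef_rot: [0.0, 1.0, 0.0, 0.0]
wrist_force: [1.4, 1.1, -3.7]
opening: 0.702
grasp_force: 66.7
```

Lower the last millimetre, release, retreat to the side and check.

Emit:
servo_tool([
  [[0,0,0.1,0,1],[0,0,0.2,0,1],[0,0,0.2,0,1]],
])

```text
time_s: 48.0
eef_pos: [0.4868, -0.1181, 0.0433]
eef_rot: [0.0, 1.0, 0.0, -0.0]
wrist_force: [-4.7, 1.6, 8.7]
opening: 0.697
grasp_force: 67.9
```

Emit:
servo_tool([
  [[0,0,-0.1,0,0.2],[0,0,-0.1,0,-1],[0,0,-0.1,0,-1],[0,0,-3,0,-1],[0,0,-7,0,-1]],
])

```text
time_s: 48.5
eef_pos: [0.485, -0.1174, 0.1111]
eef_rot: [-0.001, 1.0, 0.0, -0.002]
wrist_force: [1.0, -0.5, 0.4]
opening: 0.999
grasp_force: 0.0
```

Emit:
servo_tool([
  [[0,0,-4.5,0,-1],[0,4,-7,0,-1],[0,8.5,-7,0,-1],[-1,13,-7,0,-1],[-2,17.5,-7,0,-1]],
])

```text
time_s: 49.0
eef_pos: [0.4667, -0.2949, 0.183]
eef_rot: [0.001, 1.0, 0.001, 0.001]
wrist_force: [0.6, 0.6, 0.3]
opening: 1.003
grasp_force: 0.0
```

Emit:
servo_tool([
  [[-1,4.5,0,0,-1],[-2,9,0,0,-1],[-3,12,0,0,-1],[-3,12,0,0,-1]],
])

```text
time_s: 49.4
eef_pos: [0.4352, -0.4175, 0.1825]
eef_rot: [0.001, 1.0, -0.002, 0.0]
wrist_force: [0.3, 0.1, 0.7]
opening: 0.998
grasp_force: 0.0
```

```bash
python3 look.py top top2; python3 - <<'E'
import numpy as np,cv2
from h import world
c=dict(np.load("top2.npz"));W=world(c)
for n,u0,u1,v0,v1,z0,z1 in(("ash",195,236,248,290,.025,.04),("cup",234,273,245,284,.055,.068),("burn",275,316,245,284,.02,.055)):
    w=W[v0:v1,u0:u1].reshape(-1,3);w=w[(w[:,2]>z0)&(w[:,2]<z1)];print(n,cv2.minEnclosingCircle((w[:,:2]*1000).astype(np.float32)))
i=c["pixels"][190:330,90:320,::-1];cv2.imwrite("pics/crop3.png",cv2.resize(i,None,fx=3.4,fy=3.4,interpolation=2))
E
```

```text
ash ((480.2780456542969, 89.24493408203125), 34.40185546875)
cup ((484.36065673828125, -8.803550720214844), 32.747901916503906)
burn ((485.16064453125, -120.07846069335938), 30.8116512298584)
```

View pics/crop3.png

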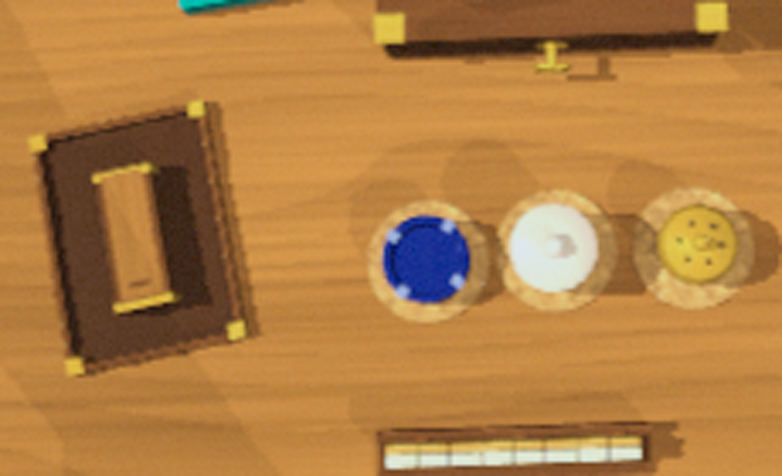

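All three items are upright within about 3 mm of their coaster centres, and the box is centred in the dice tray. The fingers may have met the chest's upper rail rather than the panel, so I'll confirm the drawer is fully shut by pushing on the ring itself.

Emit:
servo_tool([
  [[2,-4.2,-1,0,0],[4,-8.4,-1,0,1],[6,-12.6,-1,0,1],[8,-16.8,-1,0,1],[10,-21,-1,0,1]],
])

```text
time_s: 49.95
eef_pos: [0.5372, -0.1998, 0.1924]
eef_rot: [-0.0, 1.0, 0.001, 0.0]
wrist_force: [0.4, 0.2, -0.2]
opening: 0.135
grasp_force: 0.0
```

Emit:
servo_tool([
  [[1.5,-4.5,0,0,1],[3,-9,0,0,1],[5,-13.5,0,0,1],[5,-18,0,0,1],[5,-19.7,0,0,1]],
])

```text
time_s: 50.45
eef_pos: [0.5858, -0.0005, 0.1921]
eef_rot: [-0.001, 1.0, 0.003, -0.0]
wrist_force: [-0.3, 0.2, -0.8]
opening: -0.001
grasp_force: 0.0
```

Emit:
servo_tool([
  [[0,0,3,0,1],[0,0,6,0,1],[0,0,9,0,1],[0,0,9,0,1],[0,0,9,0,1]],
])

```text
time_s: 50.95
eef_pos: [0.5861, -0.0057, 0.1024]
eef_rot: [-0.0, 1.0, 0.0, -0.001]
wrist_force: [0.1, -0.0, 0.0]
opening: 0.003
grasp_force: 0.0
```

Emit:
servo_tool([
  [[0,0.6,2,0,1],[0,0.6,4,0,1],[0,0.6,5.2,0,1],[0,0.6,5.2,0,1],[0,0.6,5.2,0,1]],
])

```text
time_s: 51.45
eef_pos: [0.5873, -0.0121, 0.0515]
eef_rot: [0.0, 1.0, 0.0, 0.001]
wrist_force: [0.2, 0.4, 0.3]
opening: 0.002
grasp_force: 0.0
```

Emit:
servo_tool([
  [[0.5,0,0,0,1],[1,0,0,0,1],[1.5,0,0,0,1],[2,0,0,0,1],[2,0,0,0,1]],
])

```text
time_s: 51.95
eef_pos: [0.6075, -0.0121, 0.0506]
eef_rot: [0.0, 1.0, 0.0, 0.0]
wrist_force: [0.3, -0.4, 1.0]
opening: 0.002
grasp_force: 0.0
```

Emit:
servo_tool([
  [[0.1,0,0,0,1],[0.2,0,0,0,1],[0.3,0,0,0,1],[0.4,0,0,0,1],[0.4,0,0,0,1]],
])

```text
time_s: 52.45
eef_pos: [0.6107, -0.012, 0.0503]
eef_rot: [0.0, 1.0, 0.0, 0.0]
wrist_force: [0.1, -0.4, -0.0]
opening: 0.002
grasp_force: 0.0
```

Emit:
servo_tool([
  [[0.1,0,0,0,1],[0.2,0,0,0,1],[0.3,0,0,0,1],[0.4,0,0,0,1],[0.4,0,0,0,1]],
])

```text
time_s: 52.95
eef_pos: [0.6139, -0.012, 0.0502]
eef_rot: [-0.0, 1.0, 0.0, -0.001]
wrist_force: [-4.1, -0.4, 3.4]
opening: -0.001
grasp_force: 2.0
```

Emit:
servo_tool([
  [[0.1,0,0,0,1],[0.2,0,0,0,1],[0.2,0,0,0,1]],
])

```text
time_s: 53.25
eef_pos: [0.6142, -0.0119, 0.0501]
eef_rot: [-0.0, 1.0, 0.0, -0.003]
wrist_force: [-11.8, -1.1, 9.6]
opening: -0.002
grasp_force: 6.1
```

The ring stops firmly exactly 20 mm ahead of where the panel stopped, so the drawer is fully shut. Retreat and hand in.

Emit:
servo_tool([
  [[-1,0,0,0,1],[-3,0,0,0,1],[-3,0,-4,0,1],[-3,0,-8,0,1],[-3,0,-13,0,1]],
])

```text
time_s: 53.75
eef_pos: [0.5853, -0.0117, 0.1801]
eef_rot: [-0.0, 1.0, 0.0, -0.001]
wrist_force: [1.5, -1.4, -0.1]
opening: -0.003
grasp_force: 0.0
```

Emit:
servo_tool([
  [[0,4.5,0,0,1],[0,9,0,0,1],[0,13.5,0,0,1],[0,18,0,0,1],[0,18,0,0,1]],
])

```text
time_s: 54.25
eef_pos: [0.5866, -0.1978, 0.1807]
eef_rot: [0.001, 1.0, -0.002, 0.001]
wrist_force: [0.9, -0.1, -0.3]
opening: 0.003
grasp_force: 0.0
```

```bash
python3 look.py top top3; python3 - <<'E'
import numpy as np,cv2
from h import world
c=dict(np.load("top3.npz"));W=world(c)
for n,u0,u1,v0,v1,z0,z1 in(("ash",195,236,248,290,.025,.04),("cup",234,273,245,284,.055,.068),("burn",275,316,245,284,.02,.055)):
    w=W[v0:v1,u0:u1].reshape(-1,3);w=w[(w[:,2]>z0)&(w[:,2]<z1)];print(n,len(w) and cv2.minEnclosingCircle((w[:,:2]*1000).astype(np.float32)))
from bench import ctrl
print(ctrl.hand_in())
E
```

```text
ash ((480.4272766113281, 89.43116760253906), 34.453033447265625)
cup ((484.56329345703125, -8.757585525512695), 32.8304443359375)
burn ((486.27569580078125, -93.33607482910156), 14.311935424804688)
the job is handed in; nothing more can be done
None
```

I finished the job and handed it in at about 54 s: the dice box is flat in the middle of the dice tray, the drawer is fully shut, and the ashtray, burner and cup are each back on their own coasters, about 3 mm or less off-centre (the arm partly hid the burner in the very last picture, so its figure is from the one before).

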